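# Pin the specimen link into the clevis fixture

## Robot

A 7-joint arm with a two-finger parallel gripper is mounted at the origin on the work surface. World frame = base frame: x ahead of the robot, y to its left, z up, the work surface at z = 0. Lengths are in m, angles in rad, forces in N, time in s.
With the tool pointing down it reaches from about 0.425 to 1.025 m from the base axis. Payload 3.6 kg.
Tool frame: the origin (TCP) lies midway between the tips of the shut fingers; the grasp point (between the pads) lies 19 mm behind it; z points along the fingers, x is the direction in which the jaws open and shut, and the axes are right-handed (so a half turn about z gives the same grasp; the last joint's range is limited). The gripper opens to 85 mm and grips with 20 to 120 N. Pads are 22 mm wide; open, the fingers measure 114 mm over their backs; the gripper's body (76 mm by 85 mm) begins 54 mm behind the grasp point. The pads swing forward as they close: fully open they stand 13 mm farther back than shut.
Start: joints at [-1.228, 0.591, 0.048, 1.609, -0.033, 0.943, -0.034], TCP at [0.307, 0.657, 0.231] pointing down, gripper open.
Joint ranges: [-2.69, 2.69], [-0.47, 2.24], [-1.27, 1.36], [0.19, 2.51], [-1.53, 4.68], [0.08, 2.07], [-3.09, 3.09]. Speed limits (rad/s): [2.57, 2.57, 3.14, 3.14, 3.14, 3.14, 3.14].

## Interface

Orientations are given as a unit quaternion [w, x, y, z].
In Python, from plant import bot, viewer, job gives the robot as it stands.
- The arm moves only by the shell command python3 -m crank 'ROWS'. ROWS is JSON, a list of rows, each an object with "gripper": the finger opening in mm, from 0 to 85.4; "delta_pos": the shift along the tool's x, y, z in mm, a list of three; "rot": the turn, a rotation vector about the tool's x, y, z in rad, a list of three. In form: [{"gripper": gripper, "delta_pos": [dx, dy, dz], "rot": [ax, ay, az]}, ...]. A call has exactly 5 rows; each row shifts and turns the pose as measured when the row begins, along the tool's axes as they then stand; what a row does not reach is not made up. A row lasts 1/10 s, in which the tool goes at most 50 mm and 8.59 degrees, less where a joint would pass 70% of its speed; a pose out of reach is approached as far as the arm can. A call with a gripper value outside its range is refused whole. The fingers move at their own pace and stop on an object; the grip force is fixed at half the most. Time passes only in rows, so rows that do not move let the fingers close, or fill a call up. It gives the time, the measured TCP pose, the force and the opening at its end, in the units of the state.
- bot.sense(): the state, without advancing time (a new reading comes with each control period).
- viewer.camera(name): name is "side" or "top"; returns a dict with "frame" (384x512x3 uint8, blue, green, red), "fov_y" (degrees; the focal length in pixels is half the picture's height over the tangent of half this angle, whatever the lens; pixels are square), "cx", "cy" (the principal point, pixels), "pose" (4x4, takes a point from camera to world coordinates). Camera axes: x right, y up, looking along -z (the intrinsics and any distortion apply to the point x, -y, -z); pixel columns grow to the right and rows downward; lengths in m; the calibration is good to about 2 mm. A picture is of the moment at which its call begins. There is no depth.
- job.sign_off(): hands the job in, once; it reports no verdict.
The state is a dict: "clock": time; "joints": joint angles; "joint_vel": joint speeds; "joint_torque": joint torques, N m; "tcp_pos": TCP position; "tool_rot": TCP orientation; "contact_force": force on the tool from outside, world axes, zero at the start; "wrist_torque": the same for the moment, N m; "opening": opening from 0.0 (shut) to 1.0 (fully open).
Only numpy, scipy, OpenCV 4.12 (cv2) and the standard library are available. Lean on these libraries where they do the work, as an engineer would, in place of code of your own. Each camera call takes 0.05 s, during which the arm holds its last target. There are 200 camera calls.

## Task

Take the steel clevis pin with the flat grip tab out of the stand and pass it down through the upper ear of the clevis fixture, the eye of the aluminium link trapped between the ears, and the lower ear, until its flange sits fully home on the upper ear; then let go of it. The eye lies a few millimetres out of line, so feel for it gently and draw it into line with the pin: never press the pin on the fixture or the link with more than about 35 N. Leave the round-gripped plug gauge, the loose steel collar on the fixture's base and the gauge block where they are.

Things in the scene. Friction and masses are not known exactly. Their poses are not given: they have to be found in the camera images.
- pin_grip (a point): Steel clevis pin upright in the stand, 0.2 kg; point: centre of its flat tab, 30 mm along x, 14 mm thick along y (grasp across y), 40 mm high; z = pin axis, up. Below the tab: round flange 38 mm wide, 6 mm thick, underside 26 mm below this point; then a 14 mm shank 40 mm long, its flat end 66 mm below this point, with 1.5 mm chamfer. Lifted over 45 mm it is clear of the stand.
- plug_grip (a point): Plug gauge in the stand's other hole, 90 mm from the pin: same shank and flange, but a round grip 22 mm wide, 40 mm high; point: the grip's centre, level with the pin's. Leave it alone.
- upper_hole (a point): Centre of the hole in the upper ear of the steel clevis fixture, at the ear's top face, 58 mm above the granite plate. z up; x runs from the upright web along the link to its tail. Ears 66 by 60 mm. Hole 27 mm wide (6.5 mm play round the 14 mm shank), ear 8 mm thick. The top of the link's eye lies 10 mm below this point.
- lower_hole (a point): Centre of the hole in the lower ear, at that ear's top face, 24 mm straight below upper_hole, same axes. Hole 15.5 mm wide, ear 10 mm thick, 12 mm free space below. The underside of the link's eye is 2 mm above this face. With the pin home its end is 6 mm below the lower ear.
- yoke: Clevis fixture with link, fixed; base 230 by 90 by 12 mm, origin on the underside below the holes. The eye, a 44 mm square aluminium plate 12 mm thick with a 15.5 mm hole, lies between the ears, 2.5 to 6.2 mm out of line in an unmeasured direction (its hole shows in part through the upper hole). Pushed sideways with 3 to 5 N it slides flat and stays; travel 7 mm each way.
- stand: Grey stand block, 60 by 170 by 55 mm, fixed on the granite plate; origin at the centre of its underside, long side along y. Two holes, 17 mm wide and 45 mm deep, 45 mm either side of the centre along y; the flanges of pin and plug gauge rest on its top.
- pin: The same clevis pin; origin at the centre of the shank's flat lower end, axes as pin_grip.
- collar: Loose steel collar, 22 mm wide, 8 mm high, lying on the fixture's base plate beside the link; origin at the centre of its underside. Leave it alone.
- block: Loose upright steel gauge block, 30 by 12 by 35 mm, on the granite plate; origin at the centre of its underside. Leave it alone.

How it is judged:
By the outcome, as a careful person would: the job done as asked, in the order asked, and still so for the second after the job is handed in, with the robot touching nothing.
It also fails if it takes over 67 s, if anything falls off the work surface, if the arm or the gripper's body presses on something with over 40 N, if the wrist force passes 120 N, or if a joint passes its speed limit or range.

## Working session

There is one attempt and no reset: what is moved stays moved. The work goes in short steps, Python scripts to look and compute and a shell command to move; the robot and the scene stay as the last step left them, time stands still between calls to the robot, and variables do not carry over. Pictures are saved under pics/ and viewed, about 8 in all and at most 12, crops included, and the job is handed in when it is done.

```bash
ls; mkdir -p pics
cat > h.py <<'E'
import numpy as np, cv2
from plant import bot, viewer, job
def cam(n,fn=None):
    c=viewer.camera(n)
    if fn: cv2.imwrite('pics/'+fn,c['frame'])
    return c
E
python3 - <<'E'
from h import *
import pickle
print(bot.sense())
d={}
for n in('side','top'):
    c=cam(n); d[n]=c; print(n,{k:v for k,v in c.items() if k!='frame'})
pickle.dump(d,open('c.pkl','wb'))
for n in d: cv2.imwrite(f'pics/{n}0.png',d[n]['frame'])
E
```

```text
pics
{'clock': 0.0, 'joints': array([-1.22748603,  0.5921039 ,  0.04828818,  1.60983638, -0.03331389,
        0.94271642, -0.03370839]), 'joint_vel': array([-0.00073123, -0.0002003 ,  0.00209474,  0.0001969 ,  0.00055576,
        0.00119219,  0.00016328]), 'joint_torque': array([-4.45872392e-04, -5.48690414e+01,  1.54663928e+00, -1.98114860e+01,
        9.40034457e-03,  9.00798157e-03, -3.32404525e-06]), 'tcp_pos': array([0.30634217, 0.65617451, 0.23014636]), 'tool_rot': array([ 6.51950542e-04,  8.43499616e-01,  5.37128590e-01, -9.22558284e-04]), 'contact_force': array([ 0.9205222 , -0.63754022,  0.00924688]), 'wrist_torque': array([-0.00295027, -0.01069686, -0.01223067]), 'opening': 1.0035151672358507}
side {'fov_y': 45.17414112177249, 'cx': 251.83184260908766, 'cy': 194.0159196075608, 'pose': array([[-0.98584776,  0.09085609, -0.14088779,  0.5189438 ],
       [-0.16719888, -0.47173846,  0.86574093,  0.78248983],
       [ 0.01219564,  0.87704504,  0.48025334,  0.5784479 ],
       [ 0.        ,  0.        ,  0.        ,  1.        ]])}
top {'fov_y': 52.07652308678367, 'cx': 255.90805585175886, 'cy': 189.83511751490406, 'pose': array([[ 0.02727875,  0.98848257, -0.14885588,  0.53422952],
       [-0.99958577,  0.02834004,  0.00501285,  0.03104674],
       [ 0.0091737 ,  0.14865748,  0.9888462 ,  0.96227185],
       [ 0.        ,  0.        ,  0.        ,  1.        ]])}
```

View pics/side0.png

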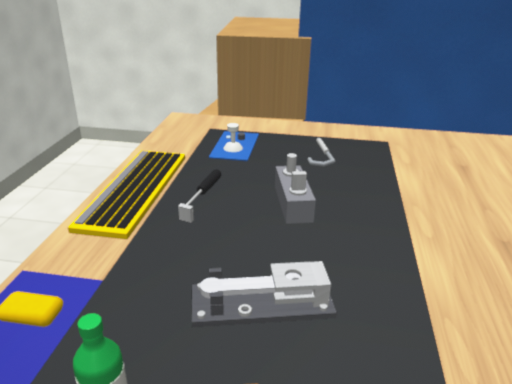

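View pics/top0.png

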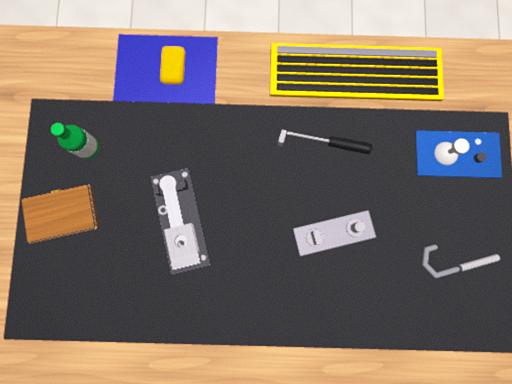

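Run:
```python
import pickle,cv2,numpy as np
d=pickle.load(open('c.pkl','rb'))
t=d['top']['frame'];s=d['side']['frame']
def crop(f,u,v,w,h,k):
    return cv2.resize(f[v:v+h,u:u+w],None,fx=k,fy=k,interpolation=cv2.INTER_CUBIC)
a=crop(t,140,160,80,120,5);b=crop(t,285,200,100,60,4)  # 400x600, 400x240
e=crop(s,265,145,60,80,4) # 240x320
o=np.zeros((600,800,3),np.uint8);o[:,:400]=a;o[:240,400:]=b;o[250:570,400:640]=e
cv2.imwrite('pics/c1.png',o)
cv2.imwrite('pics/c2.png',crop(s,185,255,155,70,5))
```

```text
(no output)
```

View pics/c1.png

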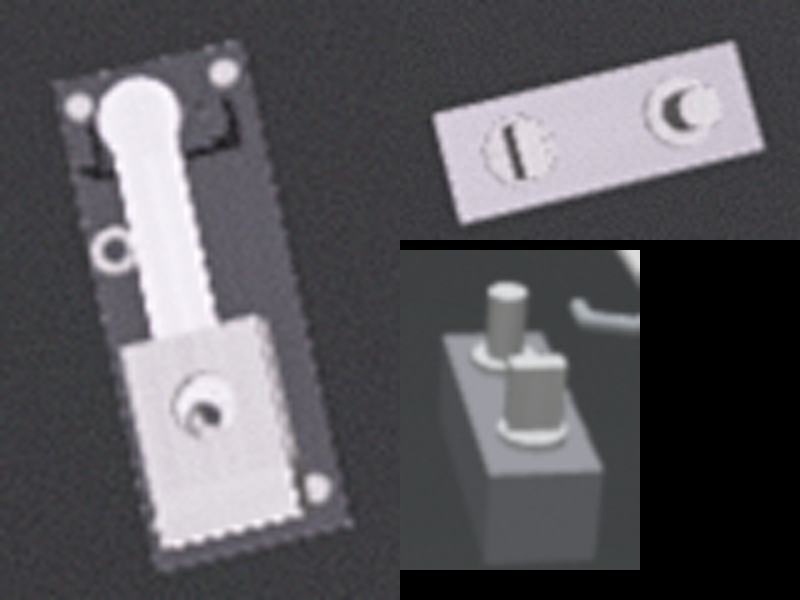

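View pics/c2.png

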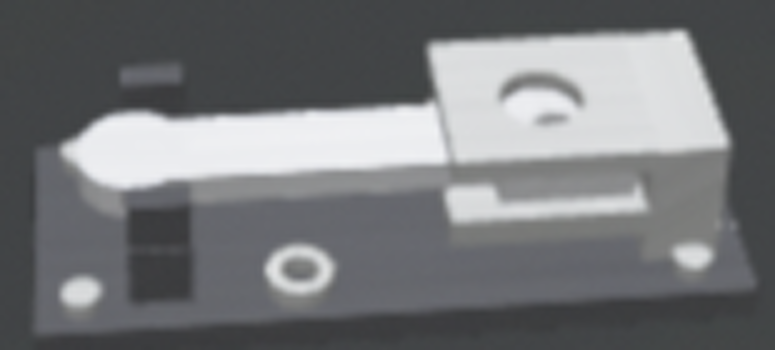

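```bash
cat >> h.py <<'E'
def ray(c,u,v):
    f=192/np.tan(np.radians(c['fov_y']/2)); P=c['pose']
    d=P[:3,:3]@np.array([(u-c['cx'])/f,-(v-c['cy'])/f,-1.]); return P[:3,3],d/np.linalg.norm(d)
def onz(c,u,v,z):
    o,d=ray(c,u,v); return o+d*(z-o[2])/d[2]
def tri(c1,p1,c2,p2):
    o1,d1=ray(c1,*p1);o2,d2=ray(c2,*p2)
    A=np.array([d1,-d2]).T; t=np.linalg.lstsq(A,o2-o1,rcond=None)[0]
    a=o1+t[0]*d1;b=o2+t[1]*d2; return (a+b)/2,np.linalg.norm(a-b)
def proj(c,p):
    f=192/np.tan(np.radians(c['fov_y']/2)); P=c['pose']
    q=P[:3,:3].T@(np.asarray(p)-P[:3,3]); return np.array([c['cx']-f*q[0]/q[2],c['cy']+f*q[1]/q[2]])
E
python3 - <<'E'
from h import *
import pickle
np.set_printoptions(precision=4,suppress=True)
d=pickle.load(open('c.pkl','rb'));T,S=d['top'],d['side']
a=lambda x,y:((x+.5)/5-.5+140,(y+.5)/5-.5+160)
b=lambda x,y:((x-400+.5)/4-.5+285,(y+.5)/4-.5+200)
e=lambda x,y:((x-400+.5)/4-.5+265,(y-250+.5)/4-.5+145)
g=lambda x,y:((x+.5)/5-.5+185,(y+.5)/5-.5+255)
print('hole',tri(T,a(203.5,405),S,g(541,99.5)))
print('flange',tri(T,b(519,149),S,e(534,428)))
print('stand corner NR',tri(T,b(433,113),S,e(602,472) ), tri(T,b(462,222),S,e(487,475)))
for (p,q) in (((433,113),(602,472)),((462,222),(488,475)),((433,113),(488,475)),((462,222),(602,472))): print(tri(T,b(*p),S,e(*q)))
st=[onz(T,*b(*p),.055) for p in ((433,113),(735,40),(765,150),(462,222))]
print('stand',np.array(st),np.mean(st,0)); 
for i,j in((0,1),(3,2)):
    w=st[i]-st[j];print(np.degrees(np.arctan2(w[1],w[0])),np.linalg.norm(w))
ea=[onz(T,*a(*p),.058) for p in ((120,348),(262,316),(302,512),(160,548))]
for i,j in((3,0),(2,1),(0,1),(3,2)):
    w=ea[j]-ea[i];print('ear',np.degrees(np.arctan2(w[1],w[0])),np.linalg.norm(w))
ba=[onz(T,*a(*p),.012) for p in ((54,84),(242,42),(350,524),(162,568))]
for i,j in((3,0),(2,1),(0,1),(3,2)):
    w=ba[j]-ba[i];print('base',np.degrees(np.arctan2(w[1],w[0])),np.linalg.norm(w))
for z in(.058,.066): print(z,'hole',onz(T,*a(203.5,405),z),onz(S,*g(541,99.5),z))
for z in(.061,.069): print(z,'flange',onz(T,*b(519,149),z),onz(S,*e(534,428),z))
for z in(.101,.109): print(z,'tabtop S',onz(S,*e(538,360),z))
print('collar',tri(T,a(115,249),S,g(300,268)))
E
```

```text
hole (array([0.5473, 0.1866, 0.1066]), np.float64(0.0007574605350276527))
flange (array([ 0.5627, -0.1021,  0.1102]), np.float64(0.0017770846904786438))
stand corner NR (array([ 0.5522, -0.0539,  0.116 ]), np.float64(0.058121088813143915)) (array([ 0.5534, -0.0705,  0.0986]), np.float64(0.05961938715719338))
(array([ 0.5522, -0.0539,  0.116 ]), np.float64(0.058121088813143915))
(array([ 0.5532, -0.0705,  0.0986]), np.float64(0.05909244744829169))
(array([ 0.5818, -0.056 ,  0.1046]), np.float64(0.00021399964588849772))
(array([ 0.5235, -0.0726,  0.1034]), np.float64(0.0005020996005230134))
stand [[ 0.5847 -0.0611  0.055 ]
 [ 0.6318 -0.236   0.055 ]
 [ 0.5688 -0.2523  0.055 ]
 [ 0.5232 -0.0784  0.055 ]] [ 0.5771 -0.157   0.055 ]
105.08010735867695 0.1811733739191618
104.68640020909169 0.17975634993938386
ear 14.79889066876035 0.09226295117961485
ear 14.419916318551426 0.090795911767184
ear -75.63608700029714 0.06616295906766778
ear -74.35630467094008 0.06556762803799249
base 16.079250492277865 0.24028889509587661
base 15.337252238700005 0.24027141899987048
base -75.40654148516467 0.09392296303992144
base -75.43371386156433 0.0908115408300119
0.058 hole [0.5485 0.1955 0.058 ] [0.5499 0.1252 0.058 ]
0.066 hole [0.5484 0.194  0.066 ] [0.5494 0.1353 0.066 ]
0.061 flange [ 0.5652 -0.1098  0.061 ] [ 0.5663 -0.1952  0.061 ]
0.069 flange [ 0.565  -0.1086  0.069 ] [ 0.5655 -0.1801  0.069 ]
0.101 tabtop S [ 0.5672 -0.2056  0.101 ]
0.109 tabtop S [ 0.5664 -0.1891  0.109 ]
collar (array([0.6171, 0.2375, 0.0693]), np.float64(0.000883140008129382))
```

```bash
cat >> h.py <<'E'
from scipy.spatial.transform import Rotation as Ro
def plan(goal,tx_deg,n,s=None):
    "rows to straight-down goal with tool x at tx_deg in world; printed in tool axes"
    s=s or bot.sense(); q=s['tool_rot']; R=Ro.from_quat([q[1],q[2],q[3],q[0]])
    t=np.radians(tx_deg); x=np.array([np.cos(t),np.sin(t),0]);z=np.array([0,0,-1.])
    G=Ro.from_matrix(np.array([x,np.cross(z,x),z]).T)
    rv=(R.inv()*G).as_rotvec(); p=np.array(s['tcp_pos']); g=np.array(goal)
    print('total mm',((g-p)*1000).round(1),'rot deg',np.degrees(rv).round(2),'tool shift',((R.inv().apply(g-p))*1000).round(1))
    for k in range(n):
        Rk=R*Ro.from_rotvec(rv*k/n); print(k,Rk.inv().apply((g-p)/n*1000).round(1).tolist(),(rv/n).round(4).tolist())
E
python3 - <<'E'
from h import *
import pickle
from scipy.optimize import least_squares
np.set_printoptions(precision=4,suppress=True)
d=pickle.load(open('c.pkl','rb'));T,S=d['top'],d['side']
a=lambda x,y:((x+.5)/5-.5+140,(y+.5)/5-.5+160)
b=lambda x,y:((x-400+.5)/4-.5+285,(y+.5)/4-.5+200)
e=lambda x,y:((x-400+.5)/4-.5+265,(y-250+.5)/4-.5+145)
g=lambda x,y:((x+.5)/5-.5+185,(y+.5)/5-.5+255)
st=np.array([onz(T,*b(*p),.104) for p in ((433,113),(735,40),(765,150),(462,222))])
c=st.mean(0); w=st[0]+st[3]-st[1]-st[2]; y=w/np.linalg.norm(w)
print('stand',c,np.degrees(np.arctan2(y[1],y[0]))-90,'pin',c+.045*y,'plug',c-.045*y)
print('flange T@.108',onz(T,*b(519,149),.108),'S',onz(S,*e(534,428),.108))
print('tabtop S',onz(S,*e(538,360),.150))
print('plug top T',onz(T,*b(704,101),.150))
print('tab slot ends', [onz(T,*b(*p),.15) for p in((509,125),(521,180))])
print('hole@.107',onz(T,*a(203.5,405),.107),onz(S,*g(541,99.5),.107))
ea=np.array([onz(T,*a(*p),.107) for p in ((120,348),(262,316),(302,512),(160,548))])
m=(ea[0]+ea[1])/2;u=(ea[0]+ea[1]-ea[2]-ea[3]);u/=np.linalg.norm(u);print('yoke x',np.degrees(np.arctan2(u[1],u[0])),'hole if 33 from edge',m-.033*u,m-.030*u)
plan([.563,-.101,.231],-75,18)
E
```

```text
stand [ 0.5748 -0.1468  0.104 ] 14.884026641632303 pin [ 0.5632 -0.1033  0.104 ] plug [ 0.5864 -0.1903  0.104 ]
flange T@.108 [ 0.5636 -0.1025  0.108 ] S [ 0.562  -0.1064  0.108 ]
tabtop S [ 0.5622 -0.1042  0.15  ]
plug top T [ 0.5895 -0.1915  0.15  ]
tab slot ends [array([ 0.5743, -0.0907,  0.15  ]), array([ 0.5464, -0.097 ,  0.15  ])]
hole@.107 [0.5477 0.1866 0.107 ] [0.5469 0.1871 0.107 ]
yoke x 14.610922055297605 hole if 33 from edge [0.547  0.1854 0.107 ] [0.5499 0.1861 0.107 ]
total mm [ 256.6 -757.2    0.8] rot deg [  0.15   0.04 139.98] tool shift [-577.6  552.8    0.5]
0 [-32.1, 30.7, 0.0] [0.0001, 0.0, 0.1357]
1 [-27.6, 34.8, 0.0] [0.0001, 0.0, 0.1357]
2 [-22.7, 38.2, 0.0] [0.0001, 0.0, 0.1357]
3 [-17.3, 40.9, 0.0] [0.0001, 0.0, 0.1357]
4 [-11.6, 42.9, 0.0] [0.0001, 0.0, 0.1357]
5 [-5.7, 44.1, -0.0] [0.0001, 0.0, 0.1357]
6 [0.3, 44.4, -0.0] [0.0001, 0.0, 0.1357]
7 [6.3, 44.0, -0.0] [0.0001, 0.0, 0.1357]
8 [12.2, 42.7, -0.0] [0.0001, 0.0, 0.1357]
9 [17.9, 40.7, -0.0] [0.0001, 0.0, 0.1357]
10 [23.2, 37.9, -0.0] [0.0001, 0.0, 0.1357]
11 [28.1, 34.4, -0.0] [0.0001, 0.0, 0.1357]
12 [32.5, 30.3, -0.0] [0.0001, 0.0, 0.1357]
13 [36.3, 25.6, -0.0] [0.0001, 0.0, 0.1357]
14 [39.4, 20.4, -0.0] [0.0001, 0.0, 0.1357]
15 [41.8, 14.9, -0.0] [0.0001, 0.0, 0.1357]
16 [43.5, 9.1, -0.0] [0.0001, 0.0, 0.1357]
17 [44.3, 3.1, -0.0] [0.0001, 0.0, 0.1357]
```

```bash
python3 -m crank '[{"gripper":80,"delta_pos":[-32,31,0],"rot":[0,0,0.136]},{"gripper":80,"delta_pos":[-28,35,0],"rot":[0,0,0.136]},{"gripper":80,"delta_pos":[-23,38,0],"rot":[0,0,0.136]},{"gripper":80,"delta_pos":[-17,41,0],"rot":[0,0,0.136]},{"gripper":80,"delta_pos":[-12,43,0],"rot":[0,0,0.136]}]'
python3 - <<'E'
from h import *
print(bot.sense()['joints'])
plan([.563,-.103,.231],-75.1,15)
E
```

```text
clock: 0.6
tcp_pos: [0.3718, 0.4458, 0.2264]
tool_rot: [-0.002, 0.976, 0.219, -0.003]
contact_force: [0.6, 1.5, 0.8]
opening: 0.939
[-1.12694014  0.42468967  0.23790817  1.95150425 -0.14634283  0.78346936
 -0.36326194]
total mm [ 191.2 -548.8    4.6] rot deg [5.0000e-02 4.0000e-01 1.0042e+02] tool shift [-61.9 577.9  -6.8]
0 [-4.1, 38.5, -0.5] [0.0001, 0.0005, 0.1168]
1 [0.4, 38.7, -0.5] [0.0001, 0.0005, 0.1168]
2 [4.9, 38.4, -0.5] [0.0001, 0.0005, 0.1168]
3 [9.4, 37.6, -0.5] [0.0001, 0.0005, 0.1168]
4 [13.7, 36.3, -0.4] [0.0001, 0.0005, 0.1168]
5 [17.8, 34.4, -0.4] [0.0001, 0.0005, 0.1168]
6 [21.7, 32.1, -0.4] [0.0001, 0.0005, 0.1168]
7 [25.3, 29.4, -0.4] [0.0001, 0.0005, 0.1168]
8 [28.5, 26.2, -0.4] [0.0001, 0.0005, 0.1168]
9 [31.4, 22.7, -0.4] [0.0001, 0.0005, 0.1168]
10 [33.8, 18.9, -0.4] [0.0001, 0.0005, 0.1168]
11 [35.8, 14.8, -0.4] [0.0001, 0.0005, 0.1168]
12 [37.3, 10.5, -0.4] [0.0001, 0.0005, 0.1168]
13 [38.3, 6.1, -0.3] [0.0001, 0.0005, 0.1168]
14 [38.7, 1.6, -0.3] [0.0001, 0.0005, 0.1168]
```

```bash
python3 -m crank '[{"gripper":70,"delta_pos":[-4,39,-1],"rot":[0,0,0.117]},{"gripper":70,"delta_pos":[0,39,-1],"rot":[0,0,0.117]},{"gripper":70,"delta_pos":[5,38,-1],"rot":[0,0,0.117]},{"gripper":70,"delta_pos":[9,38,-1],"rot":[0,0,0.117]},{"gripper":70,"delta_pos":[14,36,-1],"rot":[0,0,0.117]}]'
python3 -m crank '[{"gripper":70,"delta_pos":[18,34,-1],"rot":[0,0,0.117]},{"gripper":70,"delta_pos":[22,32,-1],"rot":[0,0,0.117]},{"gripper":70,"delta_pos":[25,29,-1],"rot":[0,0,0.117]},{"gripper":70,"delta_pos":[28,26,-1],"rot":[0,0,0.117]},{"gripper":70,"delta_pos":[31,23,-1],"rot":[0,0,0.117]}]'
python3 - <<'E'
from h import *
print(bot.sense()['joints'])
plan([.563,-.103,.205],-75.1,5)
plan([.563,-.103,.205],-75.1,10)
E
```

```text
clock: 1.1
tcp_pos: [0.4337, 0.2513, 0.2299]
tool_rot: [0.001, 0.996, -0.085, -0.004]
contact_force: [0.6, 0.3, -0.5]
opening: 0.822
clock: 1.6
tcp_pos: [0.4902, 0.0598, 0.2343]
tool_rot: [0.002, 0.925, -0.379, -0.004]
contact_force: [0.8, 0.6, 1.1]
opening: 0.822
[-0.70471071  0.35438374  0.63488538  2.13090661 -0.30639673  0.75446424
 -0.64951571]
total mm [  72.8 -162.8  -29.3] rot deg [ 0.47  0.27 30.53] tool shift [166.3  64.7  28.6]
0 [33.3, 12.9, 5.7] [0.0017, 0.0009, 0.1066]
1 [34.4, 9.3, 5.7] [0.0017, 0.0009, 0.1066]
2 [35.2, 5.6, 5.8] [0.0017, 0.0009, 0.1066]
3 [35.6, 1.9, 5.8] [0.0017, 0.0009, 0.1066]
4 [35.6, -1.9, 5.8] [0.0017, 0.0009, 0.1066]
total mm [  72.8 -162.8  -29.3] rot deg [ 0.47  0.27 30.53] tool shift [166.3  64.7  28.6]
0 [16.6, 6.5, 2.9] [0.0008, 0.0005, 0.0533]
1 [16.9, 5.6, 2.9] [0.0008, 0.0005, 0.0533]
2 [17.2, 4.7, 2.9] [0.0008, 0.0005, 0.0533]
3 [17.4, 3.7, 2.9] [0.0008, 0.0005, 0.0533]
4 [17.6, 2.8, 2.9] [0.0008, 0.0005, 0.0533]
5 [17.7, 1.9, 2.9] [0.0008, 0.0005, 0.0533]
6 [17.8, 0.9, 2.9] [0.0008, 0.0005, 0.0533]
7 [17.8, -0.0, 2.9] [0.0008, 0.0005, 0.0533]
8 [17.8, -1.0, 2.9] [0.0008, 0.0005, 0.0533]
9 [17.7, -1.9, 2.9] [0.0008, 0.0005, 0.0533]
```

```bash
python3 -m crank '[{"gripper":60,"delta_pos":[33,13,6],"rot":[0.002,0.001,0.107]},{"gripper":60,"delta_pos":[34,9,6],"rot":[0.002,0.001,0.107]},{"gripper":60,"delta_pos":[35,6,6],"rot":[0.002,0.001,0.107]},{"gripper":60,"delta_pos":[36,2,6],"rot":[0.002,0.001,0.107]},{"gripper":60,"delta_pos":[36,-2,6],"rot":[0.002,0.001,0.107]}]'
python3 - <<'E'
from h import *
plan([.563,-.103,.170],-75.1,3)
E
```

```text
clock: 2.1
tcp_pos: [0.5618, -0.1104, 0.2027]
tool_rot: [-0.002, 0.785, -0.619, -0.0]
contact_force: [0.8, 0.4, 0.6]
opening: 0.701
total mm [  1.2   7.4 -32.7] rot deg [-0.14  0.11 -1.42] tool shift [-6.9 -2.8 32.7]
0 [-2.3, -0.9, 10.9] [-0.0008, 0.0006, -0.0083]
1 [-2.3, -1.0, 10.9] [-0.0008, 0.0006, -0.0083]
2 [-2.3, -1.0, 10.9] [-0.0008, 0.0006, -0.0083]
```

```bash
python3 -m crank '[{"gripper":50,"delta_pos":[-2,-1,11],"rot":[-0.001,0.001,-0.008]},{"gripper":50,"delta_pos":[-2,-1,11],"rot":[0,0,-0.008]},{"gripper":50,"delta_pos":[-2,-1,11],"rot":[0,0,-0.008]},{"gripper":50,"delta_pos":[0,0,0],"rot":[0,0,0]},{"gripper":50,"delta_pos":[0,0,0],"rot":[0,0,0]}]'
python3 - <<'E'
from h import *
plan([.563,-.103,.115],-75.1,5)
T=cam('top');S=cam('side')
r=lambda f,u,v,w,h,k:cv2.resize(f[v:v+h,u:u+w],None,fx=k,fy=k,interpolation=cv2.INTER_CUBIC)
cv2.imwrite('pics/n1.png',np.hstack([r(T['frame'],280,170,100,120,4),r(S['frame'],250,100,100,120,4)]))
p=bot.sense()['tcp_pos'];print(p,proj(T,p),proj(S,p))
E
```

```text
clock: 2.6
tcp_pos: [0.563, -0.1069, 0.1661]
tool_rot: [0.001, 0.792, -0.611, 0.0]
contact_force: [-0.0, -0.7, 0.7]
opening: 0.584
total mm [  0.    3.9 -51.1] rot deg [ 0.08 -0.07 -0.23] tool shift [-3.8 -1.1 51.1]
0 [-0.8, -0.2, 10.2] [0.0003, -0.0002, -0.0008]
1 [-0.8, -0.2, 10.2] [0.0003, -0.0002, -0.0008]
2 [-0.8, -0.2, 10.2] [0.0003, -0.0002, -0.0008]
3 [-0.8, -0.2, 10.2] [0.0003, -0.0002, -0.0008]
4 [-0.8, -0.2, 10.2] [0.0003, -0.0002, -0.0008]
[ 0.56309518 -0.10692054  0.16636969] [321.1060245  236.32530024] [299.28644684 164.55974531]
```

View pics/n1.png

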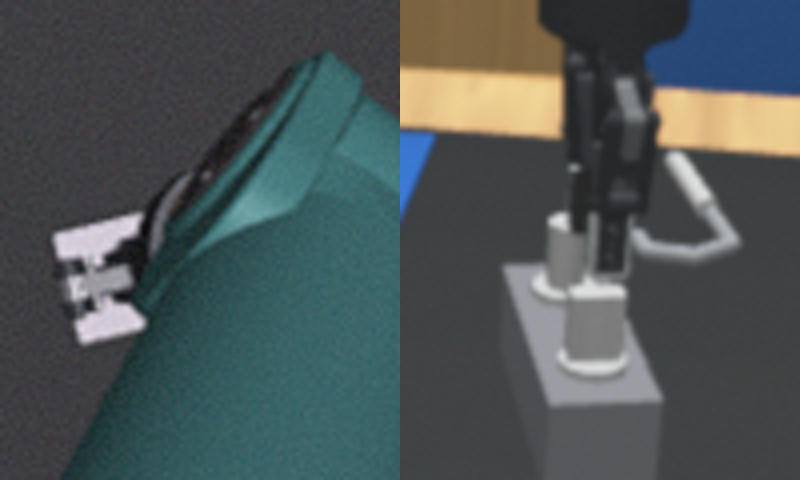

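```bash
python3 -m crank '[{"gripper":50,"delta_pos":[-2,-0.5,12],"rot":[0,0,-0.004]},{"gripper":50,"delta_pos":[-1,-0.5,12],"rot":[0,0,0]},{"gripper":50,"delta_pos":[-1,0,12],"rot":[0,0,0]},{"gripper":50,"delta_pos":[0,0,8],"rot":[0,0,0]},{"gripper":50,"delta_pos":[0,0,0],"rot":[0,0,0]}]'
python3 - <<'E'
from h import *
plan([.563,-.103,.115],-75.1,2)
E
```

```text
clock: 3.2
tcp_pos: [0.5634, -0.1011, 0.1192]
tool_rot: [0.0, 0.794, -0.608, 0.001]
contact_force: [-0.3, -0.7, 0.3]
opening: 0.585
total mm [-0.4 -1.9 -4.2] rot deg [-0.03 -0.05  0.14] tool shift [1.7 0.9 4.2]
0 [0.8, 0.4, 2.1] [-0.0002, -0.0005, 0.0013]
1 [0.8, 0.4, 2.1] [-0.0002, -0.0005, 0.0013]
```

```bash
python3 -m crank '[{"gripper":50,"delta_pos":[1,0.5,3],"rot":[0,0,0]},{"gripper":50,"delta_pos":[0.5,0,1],"rot":[0,0,0]},{"gripper":25,"delta_pos":[0,0,0],"rot":[0,0,0]},{"gripper":25,"delta_pos":[0,0,0],"rot":[0,0,0]},{"gripper":25,"delta_pos":[0,0,0],"rot":[0,0,0]}]'
python3 -m crank '[{"gripper":5,"delta_pos":[0,0,0],"rot":[0,0,0]},{"gripper":5,"delta_pos":[0,0,0],"rot":[0,0,0]},{"gripper":5,"delta_pos":[0,0,0],"rot":[0,0,0]},{"gripper":5,"delta_pos":[0,0,0],"rot":[0,0,0]},{"gripper":5,"delta_pos":[0,0,0],"rot":[0,0,0]}]'
python3 - <<'E'
from h import *
s=bot.sense();print(s['tcp_pos'],s['contact_force'],s['wrist_torque'],s['opening']*85.4,s['joints'])
E
```

```text
clock: 3.7
tcp_pos: [0.5638, -0.1039, 0.1152]
tool_rot: [0.0, 0.793, -0.609, 0.001]
contact_force: [0.1, -0.5, -0.3]
opening: 0.297
clock: 4.2
tcp_pos: [0.5632, -0.1012, 0.1156]
tool_rot: [-0.001, 0.794, -0.609, -0.001]
contact_force: [0.1, 0.2, 0.2]
opening: 0.158
[ 0.56322565 -0.10121642  0.11555135] [0.10828549 0.17814626 0.20647582] [ 0.13287732  0.0645309  -0.01439572] 13.457345673994505 [-0.31241339  0.64126229  0.5930613   2.05860108 -0.61699408  0.6221374
 -0.60244232]
```

```bash
python3 -m crank '[{"gripper":5,"delta_pos":[0,0,-10],"rot":[0,0,0]},{"gripper":5,"delta_pos":[0,0,-18],"rot":[0,0,0]},{"gripper":5,"delta_pos":[0,0,-20],"rot":[0,0,0]},{"gripper":5,"delta_pos":[0,0,-20],"rot":[0,0,0]},{"gripper":5,"delta_pos":[0,0,-15],"rot":[0,0,0]}]'
python3 - <<'E'
from h import *
s=bot.sense();print(s['contact_force'],s['wrist_torque'],s['opening']*85.4)
plan([.5473,.1866,.185],-75.1,9)
E
```

```text
clock: 4.7
tcp_pos: [0.5616, -0.1022, 0.2007]
tool_rot: [0.001, 0.793, -0.609, -0.002]
contact_force: [0.8, 0.4, -2.1]
opening: 0.154
[ 0.76664142  0.37118238 -2.09474292] [-0.03288806 -0.00894644 -0.00160569] 13.170669658383458
total mm [-14.3 288.8 -15.7] rot deg [0.24 0.16 0.03] tool shift [-282.7  -60.7   16.2]
0 [-31.4, -6.7, 1.8] [0.0005, 0.0003, 0.0001]
1 [-31.4, -6.7, 1.8] [0.0005, 0.0003, 0.0001]
2 [-31.4, -6.7, 1.8] [0.0005, 0.0003, 0.0001]
3 [-31.4, -6.7, 1.8] [0.0005, 0.0003, 0.0001]
4 [-31.4, -6.7, 1.8] [0.0005, 0.0003, 0.0001]
5 [-31.4, -6.7, 1.8] [0.0005, 0.0003, 0.0001]
6 [-31.4, -6.7, 1.8] [0.0005, 0.0003, 0.0001]
7 [-31.4, -6.7, 1.8] [0.0005, 0.0003, 0.0001]
8 [-31.4, -6.7, 1.8] [0.0005, 0.0003, 0.0001]
```

```bash
python3 -m crank '[{"gripper":5,"delta_pos":[-28,-6,0],"rot":[0,0,0]},{"gripper":5,"delta_pos":[-32,-7,2],"rot":[0,0,0]},{"gripper":5,"delta_pos":[-32,-7,2],"rot":[0,0,0]},{"gripper":5,"delta_pos":[-32,-7,2],"rot":[0,0,0]},{"gripper":5,"delta_pos":[-32,-7,2],"rot":[0,0,0]}]'
python3 -m crank '[{"gripper":5,"delta_pos":[-32,-7,2],"rot":[0,0,0]},{"gripper":5,"delta_pos":[-32,-7,2],"rot":[0,0,0]},{"gripper":5,"delta_pos":[-32,-7,2],"rot":[0,0,0]},{"gripper":5,"delta_pos":[-20,-5,2],"rot":[0,0,0]},{"gripper":5,"delta_pos":[0,0,0],"rot":[0,0,0]}]'
python3 - <<'E'
from h import *
import pickle
s=bot.sense();print(s['contact_force'],s['opening']*85.4)
plan([.5473,.1866,.175],-75.1,2)
d=pickle.load(open('c.pkl','rb'));T,S=d['top'],d['side']
h=np.array([.5473,.1866,.107]);th=np.linspace(0,2*np.pi,60)
out=[]
for c,(u0,v0,w,hh) in((T,(168,228,26,26)),(S,(275,260,36,28))):
    k=15 if c is T else 11
    im=cv2.resize(c['frame'][v0:v0+hh,u0:u0+w],None,fx=k,fy=k,interpolation=cv2.INTER_CUBIC)
    im=cv2.convertScaleAbs(im,alpha=1.0)
    for z,r,col in((0,13.5,(0,0,255)),(-8,13.5,(0,255,255)),(-24,7.75,(0,255,0)),(-10,7.75,(255,128,0))):
        P=[h+np.array([r/1e3*np.cos(t),r/1e3*np.sin(t),z/1e3]) for t in th]
        q=np.array([((proj(c,p)-[u0,v0]+.5)*k-.5) for p in P]).round().astype(int)
        for a in q[::2]: cv2.circle(im,tuple(map(int,a)),1,col,-1)
    pad=np.zeros((400,400,3),np.uint8);pad[:im.shape[0],:im.shape[1]]=im[:400,:400];out.append(pad)
cv2.imwrite('pics/eye.png',np.hstack(out))
E
```

```text
clock: 5.2
tcp_pos: [0.5577, 0.0517, 0.1998]
tool_rot: [-0.001, 0.788, -0.616, 0.005]
contact_force: [-0.5, -0.3, -1.1]
opening: 0.158
clock: 5.7
tcp_pos: [0.5535, 0.181, 0.1928]
tool_rot: [-0.002, 0.79, -0.613, 0.004]
contact_force: [-0.1, 0.6, -1.7]
opening: 0.155
[-0.06639872  0.64612578 -1.69291031] 13.221790708564646
total mm [ -6.2   5.6 -17.8] rot deg [-0.47 -0.26 -0.48] tool shift [-7.   4.8 17.7]
0 [-3.5, 2.4, 8.9] [-0.0041, -0.0023, -0.0042]
1 [-3.5, 2.3, 8.9] [-0.0041, -0.0023, -0.0042]
```

View pics/eye.png

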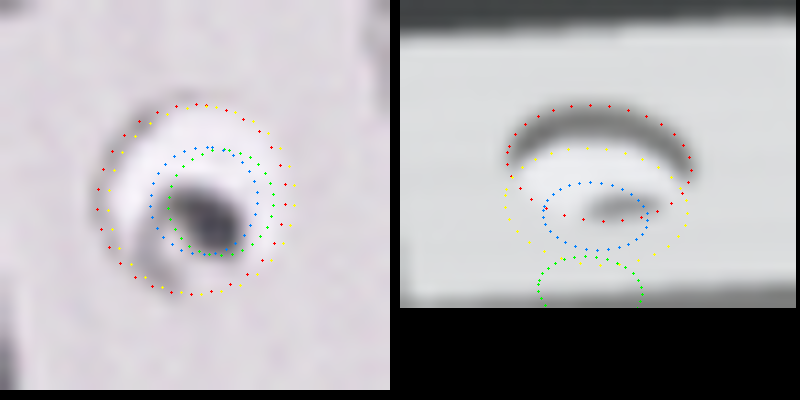

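```bash
python3 -m crank '[{"gripper":5,"delta_pos":[-5,7,8],"rot":[-0.004,-0.002,-0.004]},{"gripper":5,"delta_pos":[-3,3,8],"rot":[-0.004,-0.002,-0.004]},{"gripper":5,"delta_pos":[0,0,6],"rot":[0,0,0]},{"gripper":5,"delta_pos":[0,0,0],"rot":[0,0,0]},{"gripper":5,"delta_pos":[0,0,0],"rot":[0,0,0]}]'
python3 - <<'E'
from h import *
for i in range(4): print(bot.sense()['tcp_pos'],bot.sense()['contact_force'])
plan([.5431,.188,.168],-75.1,2)
T=cam('top');S=cam('side')
r=lambda f,u,v,w,h,k:cv2.resize(f[v:v+h,u:u+w],None,fx=k,fy=k,interpolation=cv2.INTER_CUBIC)
print(bot.sense()['tcp_pos'])
cv2.imwrite('pics/n2.png',np.hstack([r(T['frame'],155,205,50,65,8),r(S['frame'],268,230,50,65,8)]))
p=bot.sense()['tcp_pos']; q=np.array(p)-[0,0,.0516]; print([proj(c,x) for c in(T,S) for x in(p,q)])
E
```

```text
clock: 6.2
tcp_pos: [0.5404, 0.1811, 0.1695]
tool_rot: [0.001, 0.791, -0.612, 0.001]
contact_force: [-0.3, -0.2, -1.8]
opening: 0.152
[0.54043552 0.18113282 0.16952983] [-0.26243271 -0.21112117 -1.77448477]
[0.54043552 0.18113282 0.16952983] [-0.26243271 -0.21112117 -1.77448477]
[0.54043552 0.18113282 0.16952983] [-0.26243271 -0.21112117 -1.77448477]
[0.54043552 0.18113282 0.16952983] [-0.26243271 -0.21112117 -1.77448477]
total mm [ 2.7  6.9 -1.5] rot deg [ 0.09 -0.16 -0.33] tool shift [-6.  -4.3  1.5]
0 [-3.0, -2.2, 0.8] [0.0007, -0.0014, -0.0029]
1 [-3.0, -2.2, 0.8] [0.0007, -0.0014, -0.0029]
[0.54059015 0.18134485 0.16974892]
[array([177.03021213, 243.61312465]), array([181.62796836, 243.93716333]), array([299.40335418, 240.76091824]), array([297.4299085 , 267.25898527])]
```

View pics/n2.png

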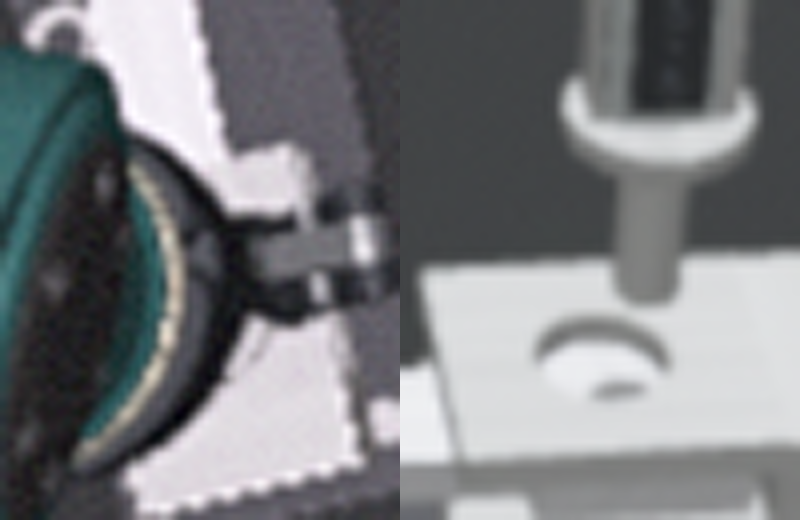

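Run:
```python
from h import *
import pickle
S=pickle.load(open('c.pkl','rb'))['side']
k=lambda x,y:((x-400+.5)/8-.5+268,(y+.5)/8-.5+230)
for z in(.116,.118,.120): print(z,onz(S,*k(647,290),z)-[.5404,.1811,0])
print('flange top ctr @.158 ',onz(S,*k(659,112),.158)-[.5404,.1811,0], 'mid underside',onz(S,*k(658,150),.158)-[.5404,.1811,0])
h=k(603,360); print('hole',onz(S,*h,.107))
```

```text
0.116 [-0.00101392 -0.00667021  0.116     ]
0.118 [-0.00110233 -0.00404046  0.118     ]
0.12 [-0.00119074 -0.00141072  0.12      ]
flange top ctr @.158  [-0.00063544 -0.0093485   0.158     ] mid underside [-0.00144085  0.00366319  0.158     ]
hole [0.54670697 0.18719596 0.107     ]
```

```bash
python3 -m crank '[{"gripper":5,"delta_pos":[-4,-3,0],"rot":[0,0,0]},{"gripper":5,"delta_pos":[-3,-3,0],"rot":[0,0,0]},{"gripper":5,"delta_pos":[0,0,2],"rot":[0,0,0]},{"gripper":5,"delta_pos":[0,0,2],"rot":[0,0,0]},{"gripper":5,"delta_pos":[0,0,0],"rot":[0,0,0]}]'
python3 - <<'E'
from h import *
plan([.5439,.1887,.163],-75.1,2)
E
```

```text
clock: 6.8
tcp_pos: [0.5464, 0.1905, 0.1662]
tool_rot: [0.0, 0.791, -0.612, 0.001]
contact_force: [-0.4, 0.2, -2.3]
opening: 0.152
total mm [-2.5 -1.8 -3.2] rot deg [-0.08 -0.15 -0.33] tool shift [1.1 2.9 3.2]
0 [0.6, 1.4, 1.6] [-0.0007, -0.0013, -0.0029]
1 [0.6, 1.4, 1.6] [-0.0007, -0.0013, -0.0029]
```

```bash
python3 -m crank '[{"gripper":5,"delta_pos":[1,2.5,0],"rot":[0,0,-0.003]},{"gripper":5,"delta_pos":[0,0,0],"rot":[0,0,0]},{"gripper":5,"delta_pos":[0,0,3],"rot":[0,0,0]},{"gripper":5,"delta_pos":[0,0,3],"rot":[0,0,0]},{"gripper":5,"delta_pos":[0,0,0],"rot":[0,0,0]}]'
python3 - <<'E'
from h import *
plan([.5439,.1887,.153],-75.1,2)
E
```

```text
clock: 7.3
tcp_pos: [0.5436, 0.1884, 0.1596]
tool_rot: [0.0, 0.792, -0.611, 0.001]
contact_force: [-0.2, -0.3, -2.4]
opening: 0.154
total mm [ 0.3  0.3 -6.6] rot deg [-0.05 -0.15 -0.15] tool shift [-0.2 -0.3  6.6]
0 [-0.1, -0.2, 3.3] [-0.0004, -0.0013, -0.0013]
1 [-0.1, -0.2, 3.3] [-0.0004, -0.0013, -0.0013]
```

Good. Descend gently through the upper hole, towards the eye.

```bash
python3 -m crank '[{"gripper":5,"delta_pos":[0,0,2],"rot":[0,0,0]},{"gripper":5,"delta_pos":[0,0,2],"rot":[0,0,0]},{"gripper":5,"delta_pos":[0,0,1],"rot":[0,0,0]},{"gripper":5,"delta_pos":[0,0,1],"rot":[0,0,0]},{"gripper":5,"delta_pos":[0,0,0],"rot":[0,0,0]}]'
python3 -m crank '[{"gripper":5,"delta_pos":[0,0,1],"rot":[0,0,0]},{"gripper":5,"delta_pos":[0,0,1],"rot":[0,0,0]},{"gripper":5,"delta_pos":[0,0,1],"rot":[0,0,0]},{"gripper":5,"delta_pos":[0,0,1],"rot":[0,0,0]},{"gripper":5,"delta_pos":[0,0,0],"rot":[0,0,0]}]'
```

```text
clock: 7.8
tcp_pos: [0.5436, 0.1884, 0.1529]
tool_rot: [0.001, 0.792, -0.611, 0.001]
contact_force: [0.1, -1.1, -1.9]
opening: 0.157
clock: 8.3
tcp_pos: [0.5438, 0.1885, 0.1487]
tool_rot: [0.0, 0.792, -0.611, 0.001]
contact_force: [-0.2, 0.0, -2.6]
opening: 0.155
```

```bash
for i in 1 2; do python3 -m crank '[{"gripper":5,"delta_pos":[0,0,0.8],"rot":[0,0,0]},{"gripper":5,"delta_pos":[0,0,0.8],"rot":[0,0,0]},{"gripper":5,"delta_pos":[0,0,0.8],"rot":[0,0,0]},{"gripper":5,"delta_pos":[0,0,0],"rot":[0,0,0]},{"gripper":5,"delta_pos":[0,0,0],"rot":[0,0,0]}]'; done
```

```text
clock: 8.8
tcp_pos: [0.5439, 0.1886, 0.1476]
tool_rot: [-0.0, 0.792, -0.611, 0.001]
contact_force: [-0.6, 0.2, 0.9]
opening: 0.155
clock: 9.3
tcp_pos: [0.5442, 0.1886, 0.1474]
tool_rot: [-0.001, 0.792, -0.611, -0.0]
contact_force: [-1.0, -0.4, 0.4]
opening: 0.158
```

```bash
for i in 1 2; do python3 -m crank '[{"gripper":5,"delta_pos":[0,0.7,1],"rot":[0,0,0]},{"gripper":5,"delta_pos":[0,0.7,1],"rot":[0,0,0]},{"gripper":5,"delta_pos":[0,0,1],"rot":[0,0,0]},{"gripper":5,"delta_pos":[0,0,1],"rot":[0,0,0]},{"gripper":5,"delta_pos":[0,0,0.5],"rot":[0,0,0]}]'; done
```

```text
clock: 9.8
tcp_pos: [0.5454, 0.1889, 0.1469]
tool_rot: [-0.004, 0.792, -0.611, -0.0]
contact_force: [-2.1, 0.3, 6.2]
opening: 0.154
clock: 10.3
tcp_pos: [0.5466, 0.1891, 0.1469]
tool_rot: [-0.007, 0.791, -0.611, -0.0]
contact_force: [-2.4, -0.4, 5.0]
opening: 0.155
```

```bash
python3 -m crank '[{"gripper":5,"delta_pos":[0,0,-2],"rot":[0,0,0]},{"gripper":5,"delta_pos":[0,0,-1],"rot":[0,0,0]},{"gripper":5,"delta_pos":[0,0,0],"rot":[0,0,0]},{"gripper":5,"delta_pos":[0,0,0],"rot":[0,0,0]},{"gripper":5,"delta_pos":[0,0,0],"rot":[0,0,0]}]'
python3 - <<'E'
from h import *
print(bot.sense()['wrist_torque'])
plan([.5429,.1891,.150],-75.1,2)
E
```

```text
clock: 10.8
tcp_pos: [0.5466, 0.1888, 0.1484]
tool_rot: [-0.006, 0.791, -0.611, 0.001]
contact_force: [-0.1, -1.0, -1.8]
opening: 0.154
[ 0.00044147  0.002434   -0.02324428]
total mm [-3.7  0.3  1.6] rot deg [-0.62  0.4  -0.25] tool shift [-1.2  3.5 -1.6]
0 [-0.6, 1.7, -0.8] [-0.0055, 0.0035, -0.0021]
1 [-0.6, 1.7, -0.8] [-0.0055, 0.0035, -0.0021]
```

```bash
python3 -m crank '[{"gripper":5,"delta_pos":[-1,3,-1.5],"rot":[-0.010,0.007,-0.003]},{"gripper":5,"delta_pos":[0,0,0],"rot":[0,0,0]},{"gripper":5,"delta_pos":[0,0,0],"rot":[0,0,0]},{"gripper":5,"delta_pos":[0,0,0],"rot":[0,0,0]},{"gripper":5,"delta_pos":[0,0,0],"rot":[0,0,0]}]'
python3 - <<'E'
from h import *
plan([.5429,.1891,.148],-75.1,1)
E
```

```text
clock: 11.3
tcp_pos: [0.5429, 0.1893, 0.1495]
tool_rot: [0.001, 0.793, -0.61, 0.0]
contact_force: [-0.3, -0.5, -1.8]
opening: 0.156
total mm [ 0.  -0.2 -1.5] rot deg [ 0.03 -0.06 -0.03] tool shift [0.2 0.  1.5]
0 [0.2, 0.0, 1.5] [0.0005, -0.0011, -0.0005]
```

```bash
for i in 1 2; do python3 -m crank '[{"gripper":5,"delta_pos":[0,0,1.2],"rot":[0,0,0]},{"gripper":5,"delta_pos":[0,0,1],"rot":[0,0,0]},{"gripper":5,"delta_pos":[0,0,1],"rot":[0,0,0]},{"gripper":5,"delta_pos":[0,0,0],"rot":[0,0,0]},{"gripper":5,"delta_pos":[0,0,0],"rot":[0,0,0]}]'; done
```

```text
clock: 11.8
tcp_pos: [0.5442, 0.1897, 0.1469]
tool_rot: [-0.001, 0.793, -0.61, 0.001]
contact_force: [-1.0, 0.3, -1.4]
opening: 0.16
clock: 12.3
tcp_pos: [0.5444, 0.19, 0.1431]
tool_rot: [-0.001, 0.793, -0.61, 0.001]
contact_force: [0.5, -0.1, -1.8]
opening: 0.154
```

```bash
python3 -m crank '[{"gripper":5,"delta_pos":[0,0,1],"rot":[0,0,0]},{"gripper":5,"delta_pos":[0,0,1],"rot":[0,0,0]},{"gripper":5,"delta_pos":[0,0,1],"rot":[0,0,0]},{"gripper":5,"delta_pos":[0,0,0],"rot":[0,0,0]},{"gripper":5,"delta_pos":[0,0,0],"rot":[0,0,0]}]'
python3 - <<'E'
from h import *
plan([.5481,.1873,.140],-75.1,3)
E
```

```text
clock: 12.8
tcp_pos: [0.5444, 0.1899, 0.1398]
tool_rot: [-0.001, 0.793, -0.61, 0.001]
contact_force: [-0.1, 1.4, -1.7]
opening: 0.157
total mm [ 3.7 -2.6  0.2] rot deg [-0.15 -0.04 -0.04] tool shift [ 3.5 -2.9 -0.2]
0 [1.2, -1.0, -0.1] [-0.0009, -0.0002, -0.0002]
1 [1.2, -1.0, -0.1] [-0.0009, -0.0002, -0.0002]
2 [1.2, -1.0, -0.1] [-0.0009, -0.0002, -0.0002]
```

```bash
python3 -m crank '[{"gripper":5,"delta_pos":[1.5,-1.2,0],"rot":[0,0,0]},{"gripper":5,"delta_pos":[1.5,-1.2,0],"rot":[0,0,0]},{"gripper":5,"delta_pos":[1,-0.8,0],"rot":[0,0,0]},{"gripper":5,"delta_pos":[0,0,0],"rot":[0,0,0]},{"gripper":5,"delta_pos":[0,0,0],"rot":[0,0,0]}]'
python3 - <<'E'
from h import *
plan([.5481,.1873,.140],-75.1,1)
E
```

```text
clock: 13.3
tcp_pos: [0.5458, 0.1891, 0.1392]
tool_rot: [-0.0, 0.793, -0.609, -0.003]
contact_force: [-0.0, 1.4, -1.1]
opening: 0.154
total mm [ 2.3 -1.8  0.8] rot deg [0.19 0.25 0.05] tool shift [ 2.3 -1.8 -0.8]
0 [2.3, -1.8, -0.8] [0.0033, 0.0044, 0.0008]
```

```bash
python3 -m crank '[{"gripper":5,"delta_pos":[2.5,-2,-0.2],"rot":[0.003,0.004,0]},{"gripper":5,"delta_pos":[2,-1.6,0],"rot":[0,0,0]},{"gripper":5,"delta_pos":[1,-0.8,0],"rot":[0,0,0]},{"gripper":5,"delta_pos":[0,0,0],"rot":[0,0,0]},{"gripper":5,"delta_pos":[0,0,0],"rot":[0,0,0]}]'
python3 - <<'E'
from h import *
plan([.5481,.1873,.140],-75.1,1)
E
```

```text
clock: 13.8
tcp_pos: [0.5483, 0.1848, 0.1386]
tool_rot: [0.002, 0.793, -0.609, -0.003]
contact_force: [-2.3, 1.5, -0.7]
opening: 0.156
total mm [-0.2  2.5  1.4] rot deg [0.43 0.16 0.07] tool shift [-2.5 -0.5 -1.4]
0 [-2.5, -0.5, -1.4] [0.0075, 0.0028, 0.0013]
```

```bash
python3 -m crank '[{"gripper":5,"delta_pos":[-2.5,-0.5,-1],"rot":[0.006,0.003,0]},{"gripper":5,"delta_pos":[-1,0,0],"rot":[0,0,0]},{"gripper":5,"delta_pos":[0,0,0],"rot":[0,0,0]},{"gripper":5,"delta_pos":[0,0,0],"rot":[0,0,0]},{"gripper":5,"delta_pos":[0,0,0],"rot":[0,0,0]}]'
python3 - <<'E'
from h import *
plan([.5481,.1873,.140],-75.1,1)
E
```

```text
clock: 14.3
tcp_pos: [0.5481, 0.1858, 0.1393]
tool_rot: [0.002, 0.793, -0.609, 0.002]
contact_force: [-1.9, 1.4, -0.9]
opening: 0.157
total mm [0.  1.5 0.7] rot deg [ 0.06 -0.27  0.01] tool shift [-1.5 -0.4 -0.7]
0 [-1.5, -0.4, -0.7] [0.001, -0.0048, 0.0001]
```

```bash
python3 -m crank '[{"gripper":5,"delta_pos":[-2.5,-0.5,-0.4],"rot":[0.001,-0.005,0]},{"gripper":5,"delta_pos":[0,0,0],"rot":[0,0,0]},{"gripper":5,"delta_pos":[0,0,0],"rot":[0,0,0]},{"gripper":5,"delta_pos":[0,0,0],"rot":[0,0,0]},{"gripper":5,"delta_pos":[0,0,0],"rot":[0,0,0]}]'
python3 - <<'E'
from h import *
plan([.5481,.1873,.140],-75.1,1)
T=cam('top');S=cam('side')
r=lambda f,u,v,w,h,k:cv2.resize(f[v:v+h,u:u+w],None,fx=k,fy=k,interpolation=cv2.INTER_CUBIC)
cv2.imwrite('pics/n3.png',r(S['frame'],262,235,60,55,12))
E
```

```text
clock: 14.8
tcp_pos: [0.548, 0.1866, 0.1395]
tool_rot: [0.001, 0.793, -0.61, 0.001]
contact_force: [-2.4, -1.1, -2.4]
opening: 0.154
total mm [0.1 0.7 0.5] rot deg [ 0.01 -0.11 -0.05] tool shift [-0.7 -0.3 -0.5]
0 [-0.7, -0.3, -0.5] [0.0002, -0.0019, -0.0008]
```

View pics/n3.png

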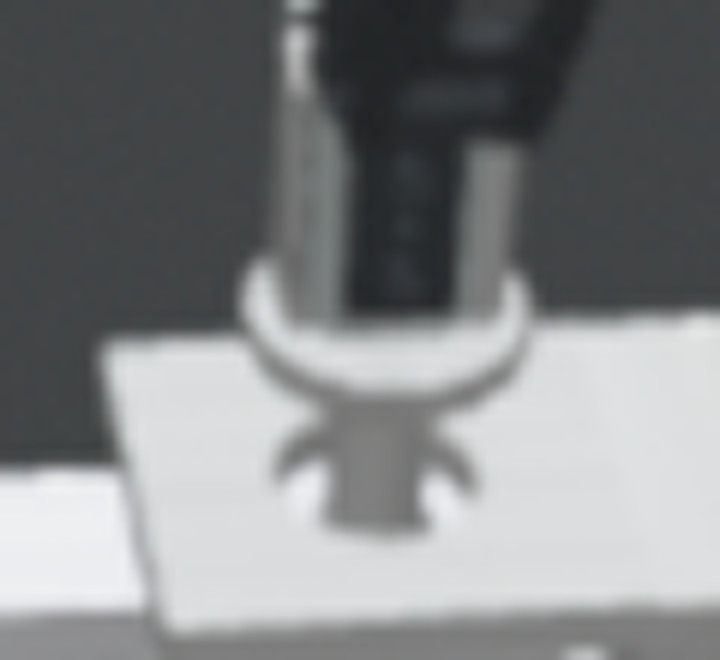

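```bash
for i in 1 2; do python3 -m crank '[{"gripper":5,"delta_pos":[-0.4,0,1],"rot":[0,0,0]},{"gripper":5,"delta_pos":[0,0,1],"rot":[0,0,0]},{"gripper":5,"delta_pos":[0,0,1],"rot":[0,0,0]},{"gripper":5,"delta_pos":[0,0,0],"rot":[0,0,0]},{"gripper":5,"delta_pos":[0,0,0],"rot":[0,0,0]}]';  done
python3 - <<'E'
from h import *
plan([.5481,.1873,.130],-75.1,1)
E
```

```text
clock: 15.4
tcp_pos: [0.548, 0.1866, 0.1367]
tool_rot: [0.001, 0.793, -0.61, 0.001]
contact_force: [-2.5, -0.2, -0.6]
opening: 0.154
clock: 15.9
tcp_pos: [0.5481, 0.1867, 0.1335]
tool_rot: [0.001, 0.792, -0.61, 0.001]
contact_force: [-2.2, -1.2, 0.7]
opening: 0.153
total mm [ 0.   0.6 -3.5] rot deg [-0.01 -0.14 -0.07] tool shift [-0.6 -0.2  3.5]
0 [-0.6, -0.2, 3.5] [-0.0002, -0.0024, -0.0012]
```

```bash
for i in 1 2; do python3 -m crank '[{"gripper":5,"delta_pos":[0,0,1.2],"rot":[0,0,0]},{"gripper":5,"delta_pos":[0,0,1.2],"rot":[0,0,0]},{"gripper":5,"delta_pos":[0,0,1.2],"rot":[0,0,0]},{"gripper":5,"delta_pos":[0,0,0],"rot":[0,0,0]},{"gripper":5,"delta_pos":[0,0,0],"rot":[0,0,0]}]';  done
python3 - <<'E'
from h import *
plan([.5481,.1873,.130],-75.1,1)
E
```

```text
clock: 16.4
tcp_pos: [0.5482, 0.1872, 0.1303]
tool_rot: [0.0, 0.792, -0.61, 0.001]
contact_force: [-3.0, -0.4, 2.0]
opening: 0.157
clock: 16.9
tcp_pos: [0.5483, 0.1873, 0.1266]
tool_rot: [0.0, 0.792, -0.61, 0.0]
contact_force: [-2.7, -1.3, 2.7]
opening: 0.156
total mm [-0.2  0.   3.4] rot deg [-0.03 -0.04 -0.07] tool shift [-0.   0.2 -3.4]
0 [-0.0, 0.2, -3.4] [-0.0006, -0.0007, -0.0012]
```

```bash
for i in 1 2; do python3 -m crank '[{"gripper":5,"delta_pos":[0,0,1.2],"rot":[0,0,0]},{"gripper":5,"delta_pos":[0,0,1.2],"rot":[0,0,0]},{"gripper":5,"delta_pos":[0,0,1.2],"rot":[0,0,0]},{"gripper":5,"delta_pos":[0,0,0],"rot":[0,0,0]},{"gripper":5,"delta_pos":[0,0,0],"rot":[0,0,0]}]';  done
python3 - <<'E'
from h import *
plan([.5481,.1873,.117],-75.1,1)
E
```

```text
clock: 17.4
tcp_pos: [0.5483, 0.1874, 0.1227]
tool_rot: [-0.0, 0.792, -0.61, 0.0]
contact_force: [-3.5, -0.0, 1.6]
opening: 0.156
clock: 17.9
tcp_pos: [0.5483, 0.1874, 0.1187]
tool_rot: [-0.0, 0.792, -0.61, 0.0]
contact_force: [-2.3, -0.9, 2.1]
opening: 0.151
total mm [-0.2 -0.1 -1.7] rot deg [-0.04 -0.04 -0.07] tool shift [0.  0.2 1.7]
0 [0.0, 0.2, 1.7] [-0.0007, -0.0007, -0.0012]
```

```bash
for i in 1 2; do python3 -m crank '[{"gripper":5,"delta_pos":[0,0,0.8],"rot":[0,0,0]},{"gripper":5,"delta_pos":[0,0,0.8],"rot":[0,0,0]},{"gripper":5,"delta_pos":[0,0,0.6],"rot":[0,0,0]},{"gripper":5,"delta_pos":[0,0,0.5],"rot":[0,0,0]},{"gripper":5,"delta_pos":[0,0,0.5],"rot":[0,0,0]}]';  done
```

```text
clock: 18.4
tcp_pos: [0.5483, 0.1874, 0.1185]
tool_rot: [-0.001, 0.792, -0.61, -0.001]
contact_force: [-4.5, -1.3, 5.7]
opening: 0.158
clock: 18.9
tcp_pos: [0.5484, 0.1874, 0.1186]
tool_rot: [-0.002, 0.793, -0.61, -0.002]
contact_force: [-4.2, -0.1, 6.3]
opening: 0.152
```

```bash
python3 -m crank '[{"gripper":5,"delta_pos":[0,0,1.5],"rot":[0.001,0.004,0]},{"gripper":5,"delta_pos":[0,0,1.5],"rot":[0,0,0]},{"gripper":5,"delta_pos":[0,0,1.5],"rot":[0,0,0]},{"gripper":5,"delta_pos":[0,0,0],"rot":[0,0,0]},{"gripper":5,"delta_pos":[0,0,0],"rot":[0,0,0]}]'
python3 - <<'E'
from h import *
plan([.5481,.1873,.1185],-75.1,1)
S=cam('side')
r=lambda f,u,v,w,h,k:cv2.resize(f[v:v+h,u:u+w],None,fx=k,fy=k,interpolation=cv2.INTER_CUBIC)
cv2.imwrite('pics/n4.png',r(S['frame'],262,245,75,60,10))
E
```

```text
clock: 19.4
tcp_pos: [0.5484, 0.1872, 0.1187]
tool_rot: [-0.003, 0.792, -0.61, -0.002]
contact_force: [-2.8, 0.1, -0.4]
opening: 0.155
total mm [-0.3  0.1 -0.2] rot deg [-0.11  0.36 -0.08] tool shift [-0.2  0.3  0.2]
0 [-0.2, 0.3, 0.2] [-0.0019, 0.0063, -0.0013]
```

View pics/n4.png

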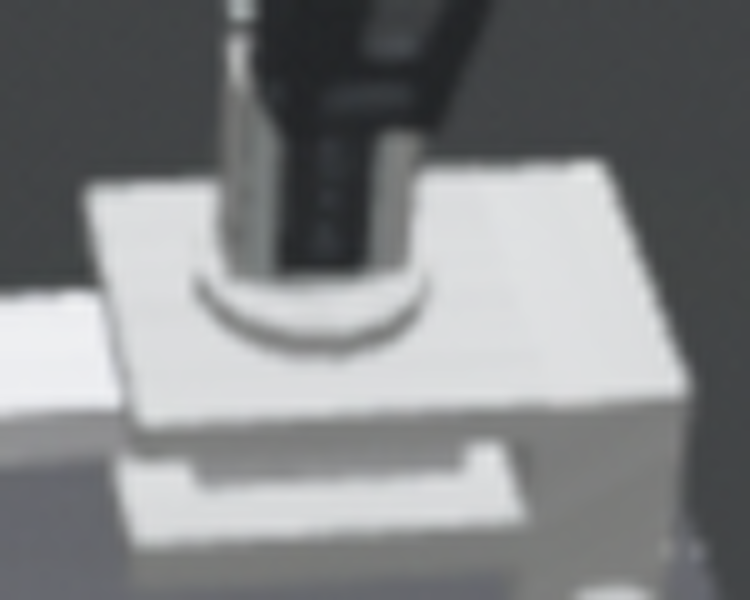

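```bash
python3 -m crank '[{"gripper":35,"delta_pos":[0,0,0],"rot":[0,0,0]},{"gripper":35,"delta_pos":[0,0,0],"rot":[0,0,0]},{"gripper":35,"delta_pos":[0,0,0],"rot":[0,0,0]},{"gripper":35,"delta_pos":[0,0,0],"rot":[0,0,0]},{"gripper":35,"delta_pos":[0,0,0],"rot":[0,0,0]}]'
python3 -m crank '[{"gripper":40,"delta_pos":[0,0,-5],"rot":[0,0,0]},{"gripper":40,"delta_pos":[0,0,-15],"rot":[0,0,0]},{"gripper":40,"delta_pos":[0,0,-20],"rot":[0,0,0]},{"gripper":40,"delta_pos":[0,0,-30],"rot":[0,0,0]},{"gripper":40,"delta_pos":[0,0,-30],"rot":[0,0,0]}]'
python3 -m crank '[{"gripper":40,"delta_pos":[30,20,-10],"rot":[0,0,0]},{"gripper":40,"delta_pos":[40,10,0],"rot":[0,0,0]},{"gripper":40,"delta_pos":[40,0,0],"rot":[0,0,0]},{"gripper":40,"delta_pos":[20,0,0],"rot":[0,0,0]},{"gripper":40,"delta_pos":[0,0,0],"rot":[0,0,0]}]'
python3 - <<'E'
from h import *
T=cam('top');S=cam('side')
r=lambda f,u,v,w,h,k:cv2.resize(f[v:v+h,u:u+w],None,fx=k,fy=k,interpolation=cv2.INTER_CUBIC)
o=np.zeros((600,800,3),np.uint8);o[:480,:320]=r(T['frame'],140,160,80,120,4);o[:400,320:]=r(S['frame'],185,230,160,133,3)[:400,:480]
cv2.imwrite('pics/n5.png',o)
E
```

```text
clock: 19.95
tcp_pos: [0.5541, 0.1886, 0.1194]
tool_rot: [-0.006, 0.792, -0.61, 0.002]
contact_force: [-0.0, -0.4, -0.6]
opening: 0.409
clock: 20.45
tcp_pos: [0.5507, 0.187, 0.222]
tool_rot: [-0.003, 0.792, -0.61, 0.001]
contact_force: [0.4, -0.1, 0.1]
opening: 0.467
clock: 20.95
tcp_pos: [0.5599, 0.051, 0.2432]
tool_rot: [-0.011, 0.793, -0.609, 0.006]
contact_force: [0.7, -0.5, -0.1]
opening: 0.466Traceback (most recent call last):
  File "<stdin>", line 4, in <module>
ValueError: could not broadcast input array from shape (399,480,3) into shape (400,480,3)
```

Run:
```python
from h import *
T=cam('top');S=cam('side')
r=lambda f,u,v,w,h,k:cv2.resize(f[v:v+h,u:u+w],None,fx=k,fy=k,interpolation=cv2.INTER_CUBIC)
o=np.zeros((600,800,3),np.uint8);o[:480,:320]=r(T['frame'],140,160,80,120,4);o[:399,320:]=r(S['frame'],185,230,160,133,3)
cv2.imwrite('pics/n5.png',o)
```

```text
(no output)
```

View pics/n5.png

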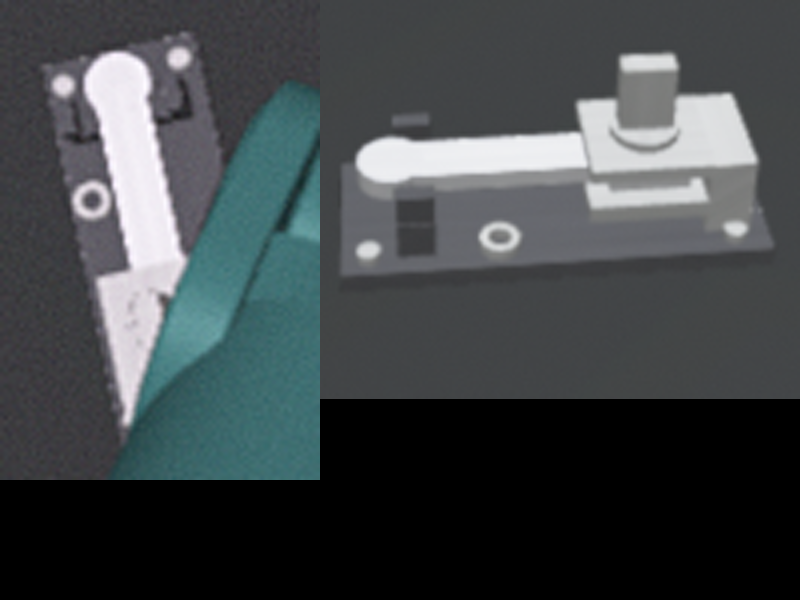

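Run:
```python
from h import *
S=cam('side')
for z in(.153,.156,.159): print(z,proj(S,[.547,.187,z]))
print('obs',((648-320+.5)/3-.5+185,(62.5)/3-.5+230)); s=bot.sense(); print(s['clock'],s['joint_vel'].round(3),s['contact_force'].round(1))
job.sign_off()
```

```text
0.153 [294.37451659 251.19591391]
0.156 [294.48274332 249.62885776]
0.159 [294.59140263 248.05553819]
obs (294.0, 250.33333333333334)
21.2 [ 0.     0.009 -0.003  0.003  0.002 -0.002  0.003] [-0.5 -0.6  0.5]
the job is handed in; nothing more can be done
```

The clevis pin is through the upper ear, the link's eye and the lower ear, and the gripper has let go of it. I handed the job in at about 21 s.

- **Feeling for the eye:** the first try, with the pin pressed on the eye's top, missed the hole and drifted. I backed off, levelled the tool and tried about 1 mm nearer the eye; the pin then dropped in. I dragged the eye into line and lowered the pin.
- **Forces:** the highest reading at the end of any move was about 6 N upward and 4.5 N sideways. Forces are only reported at the end of each move, so a brief peak within one could have been missed.
- **Fully home:** the pin stopped hard at tool height 118.5 mm, just where the grasp height on the stand said the flange would meet the ear. It went no lower when I pressed a little harder. After release the side view shows the flange on the ear and the pin upright. The top of its tab is within 1 pixel of where it should be, about 1.6 mm. That leaves room for a small gap, but the stop height and the picture agree there is none.
- **Other items:** the collar looks unmoved in the last pictures. I did not go near the plug gauge after lifting the pin, and did not check it again. I never positively identified the gauge block in the pictures, so I could not check it.

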